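# Draw a white batten out of a hooded prop bin

### The arm

A 6-joint arm with a two-finger parallel gripper is mounted at the origin on the work surface. World frame = base frame: x ahead of the robot, y to its left, z up, the work surface at z = 0. Lengths are in m, angles in degrees, forces in N, time in s.
With the tool pointing down it reaches from about 0.325 to 0.875 m from the base axis. Payload 4.4 kg.
Tool frame: the origin (TCP) lies at the centre of the arm's flange, where the gripper is bolted on; the fingertips stand 173 mm ahead of it and the grasp point (between the pads) lies 155 mm ahead of it; z points along the fingers, y is the line along which they close (so a half turn about z gives the same grasp; the last joint's range is limited). The gripper opens to 85 mm and grips with 20 to 120 N. Pads are 22 mm wide; open, the fingers measure 114 mm over their backs; the gripper's body (76 mm by 85 mm) begins 54 mm behind the grasp point. The pads swing forward as they close: fully open they stand 13 mm farther back than shut.
Start: joints at [-72.164, 11.837, 88.321, -0, 79.842, -8.623], TCP at [0.256, -0.515, 0.405] pointing down, gripper open.
Joint ranges: [-156.59, 156.59], [-49.26, 127.26], [12.9, 141.05], [-63.56, 243.56], [4.71, 150.69], [-161.64, 161.64]. Speed limits (degrees/s): [159.86, 159.86, 180, 180, 180, 180].

### API

Orientations are given as a 3x3 rotation matrix whose columns are the frame's x, y, z axes.
In Python, from bench import observe, vision, env gives the robot as it stands.
- The arm moves only by the tool move_arm, never from a script. Its argument "moves" is a list of rows, each a list of 3 entries, a list of its own where there are three numbers: the turn, a rotation vector about the tool's x, y, z in units of 6 degrees (1.0 is 6 degrees), then the shift along the tool's x, y, z in units of 40 mm (1.0 is 40 mm), then the finger opening in mm, from 0 to 85.4. In form: [[[rx, ry, rz], [dx, dy, dz], grip], ...]. A call has 1 to 10 rows; each row is the pose to reach, as a shift and turn from the pose commanded when the call began, along the tool's axes at that moment; what a row does not reach only later rows make up. A row lasts 1/10 s, in which the tool goes at most 50 mm and 8.59 degrees, less where a joint would pass 70% of its speed; a pose out of reach is approached as far as the arm can. A call with a gripper value outside its range is refused whole. The fingers move at their own pace and stop on an object; the grip force is fixed at half the most. Time passes only in rows, so rows that repeat a pose let the fingers close. It gives the time, the measured TCP pose, the force, the opening and the grip force at its end, in the units of the state.
- observe(): the state, without advancing time (a new reading comes with each control period).
- vision.read_camera(name): name is "scene" or "top" or "wrist"; returns a dict with "pixels" (400x640x3 uint8, red, green, blue), "mtx" (3x3 intrinsics, pixels), "k1" (the pictures are not rectified: a ray, as slopes to the right and down, at radius r is drawn at 1 + k1 r^2 times it, then the intrinsics apply), "position" and "rotation" of the camera in the world; the wrist camera has in their place "tool_from_camera" (4x4, takes a point from camera to tool coordinates, whose origin is the TCP and whose axes are the flange's). Camera axes: x right, y down, z forward; pixel columns grow to the right and rows downward; lengths in m; the calibration is good to about 2 mm. A picture is of the moment at which its call begins: read the wrist's pose just before it. There is no depth.
- env.job_done(): hands the job in; it is judged then, once.
The state is a dict: "time_s": time; "joint_pos": joint angles; "qd": joint speeds; "effort": joint torques, N m; "tool_pos": TCP position; "eef_rot": TCP orientation; "ft_force": force on the tool from outside, world axes, zero at the start; "ft_torque": the same for the moment, N m; "finger_gap": opening from 0.0 (shut) to 1.0 (fully open); "grip_force": force on a finger pad.
Only numpy, scipy, OpenCV 4.12 (cv2) and the standard library are available. Lean on these libraries where they do the work, as an engineer would, in place of code of your own. Each camera call takes 0.05 s, during which the arm holds its last target. There are 200 camera calls.

### The job

In this prop store, first clear the mouth of the plywood bin: take out the gold cup that stands in it and set it, without dropping it, upright inside the white tub, then leave it there. Then take the white batten out of the bin, tilting it so that its free end comes up over the far wall while the rest slides out from under the hood, and finish with the gripper still holding the whole batten still in the air, at least 5 cm higher than the top of the bin and touching nothing else. Leave the other props on the table where they are.

Things in the scene. Friction and masses are not known exactly. Their poses are not given: they have to be found in the camera images.
- bin: fixed plywood bin, 261 x 166 mm. Origin: at table height, mid-width, straight below the free edge of its hood. x axis: along its length from hood to mouth, roughly away from the robot; y across, z up. Walls 8 mm thick, floor top (grey felt) at z 8 mm; inside x -120 to 125, y -75 to 75 mm. A fixed hood board covers x -128 to 0, full width: underside at z 68, top at z 76 mm, the highest part
- mouth (a point): middle of the bin's open mouth (bin x 62, z 70 mm). The mouth, open above, spans bin x 0 (hood's edge) to 125 mm (far wall). Its side walls are 50 mm high; the far wall, bin x 125 to 133, is 70 mm high, so the batten cannot come out level
- batten: white painted batten 220 x 20 x 20 mm, about 80 g, loose, small pink label on top. Origin at its centre, x axis the long one. Starts flat on the bin's floor, x along the bin's x within 0.05 rad, near bin y -22 mm, its centre 3 mm behind to 13 mm beyond the hood's edge: the near half is hidden under the hood, the far half lies in the mouth
- batten_near (a point): centre of the batten's end face under the hood (batten x -110 mm)
- batten_far (a point): centre of the batten's end face in the mouth (batten x +110 mm)
- cup: gold hollow round cup, open upwards, slightly conical: 48 mm across at the foot, 56 mm at the rim, 90 mm high, wall 3 mm, about 80 g. Origin: centre of its underside, z up. Starts upright on the bin's floor in the mouth, on the batten's +y side, its rim 98 mm above the table
- tub: white hollow tub of the same form, larger, open upwards, loose on the table left or right of the bin: 68 mm across at the foot, 76 mm at the rim, 60 mm high, wall 3 mm, 250 g; inner floor 5 mm above its underside, 62 mm across. Origin: centre of its underside, z up. With the cup seated, the cup's rim stands 95 mm above the table
- plinth: bystander: white block 60 x 60 x 90 mm standing on the table, on the other side of the bin from the tub. Origin: centre of its underside
- tin: bystander: round gold lidded tin, 74 mm across, 50 mm high, on the table to the left nearer the robot. Origin: centre of its underside
- pink_box: bystander: pale pink box 70 x 50 x 50 mm on the table to the right nearer the robot. Origin: centre of its underside

How it is judged:
By the outcome, as a careful person would: the job done as asked, in the order asked, and still so for the second after the job is handed in, while the arm keeps its last pose, push and grip.
It also fails if it takes over 58 s, if anything falls off the work surface, if the arm or the gripper's body presses on something with over 40 N, if the wrist force passes 120 N, or if a joint passes its speed limit or range.

## Working session

There is one attempt and no reset: what is moved stays moved. The work goes in short steps, Python scripts to look and compute and a tool call to move; the robot and the scene stay as the last step left them, time stands still between calls to the robot, and variables do not carry over. Pictures are saved under pics/ and viewed, at most 10 in all, crops included, and the job is handed in when it is done.

Besides the shell and the picture viewer there is one more tool, called by a JSON object that holds its "name" and its "arguments". move_arm: Moves the arm, as the interface text tells. Its arguments: {"type":"object","properties":{"moves":{"type":"array","items":{"type":"array"}}},"required":["moves"]}

```bash
ls; mkdir -p pics; python3 - <<'E'
from bench import observe, vision, env
import cv2,numpy as np,pickle
s=observe();print(s)
d={}
for n in("scene","top"):
    c=vision.read_camera(n);d[n]=c
    cv2.imwrite(f"pics/{n}0.png",c["pixels"][:,:,::-1])
    print(n,c["mtx"],c["k1"],c["position"],c["rotation"])
pickle.dump(d,open("c0.pkl","wb"))
E
```

```text
pics
{'time_s': 0.0, 'joint_pos': array([-7.21648112e+01,  1.18863644e+01,  8.84070346e+01,  3.29243948e-04,
        7.98392856e+01, -8.62262594e+00]), 'qd': array([ 0.0085466 ,  0.06960237, -0.00659529, -0.03147656, -0.04156228,
       -0.09741862]), 'effort': array([-1.08246833e-03, -3.83031106e+01, -2.91598928e+01, -3.96100095e-04,
        1.05620641e-02, -2.67330392e-06]), 'tool_pos': array([ 0.2560654 , -0.5144262 ,  0.40348581]), 'eef_rot': array([[ 8.95263221e-01,  4.45537058e-01, -7.03892970e-04],
       [ 4.45537474e-01, -8.95260572e-01,  2.20622032e-03],
       [ 3.52785289e-04, -2.28875861e-03, -9.99997319e-01]]), 'ft_force': array([-1.32513107,  0.21929152, -0.21437561]), 'ft_torque': array([-0.05146682,  0.02179274, -0.01374794]), 'grip_force': 0.0, 'finger_gap': 1.0022554134927886}
scene [[424.30088492   0.         321.58614573]
 [  0.         424.30088492 203.97638978]
 [  0.           0.           1.        ]] -0.07254175663197497 [1.13966848 0.08623688 0.9133823 ] [[-0.08952128  0.77797012 -0.62189101]
 [ 0.99595089  0.06476283 -0.06235056]
 [-0.00823145 -0.62495461 -0.78061769]]
top [[392.49006375   0.         321.60741005]
 [  0.         392.49006375 195.23822701]
 [  0.           0.           1.        ]] -0.029183998275693204 [ 0.41561441 -0.00142958  1.06806474] [[-0.01502856 -0.99930617  0.03407815]
 [-0.99985502  0.01474648 -0.00851398]
 [ 0.00800554 -0.03420117 -0.99938291]]
```

View pics/top0.png

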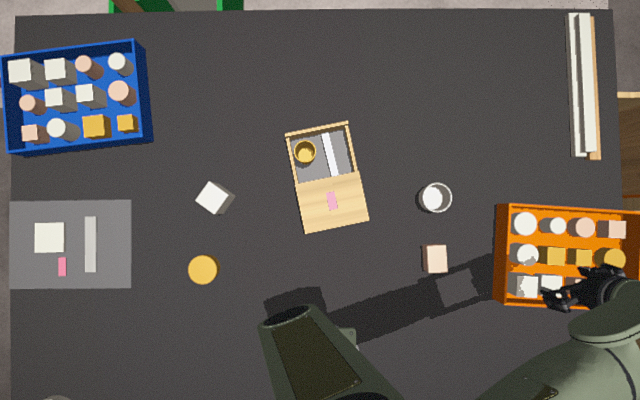

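View pics/scene0.png

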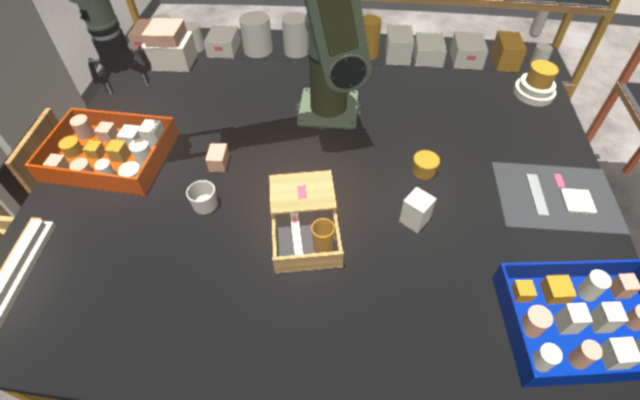

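Top view: the bin is around (327,178) with its hood near (332,203). The cup rim is at (304,152), the batten at (332,153), the tub at (435,198), the plinth at (214,198), the tin at (203,269) and the pink box at (435,258). The scene view agrees: cup (322,232), batten (296,235), tub (203,198).

```bash
cat > h.py <<'E'
import numpy as np,cv2
from scipy.spatial.transform import Rotation as R
def rays(c,px):
    px=np.asarray(px,float).reshape(-1,1,2)
    # k1 model: distorted = ray*(1+k1 r^2), the OpenCV model
    u=cv2.undistortPoints(px,c["mtx"],np.array([c["k1"],0,0,0])).reshape(-1,2)
    return np.c_[u,np.ones(len(u))]@c["rotation"].T
def onplane(c,px,z):
    r=rays(c,px);p=np.asarray(c["position"]);return p+r*((z-p[2])/r[:,2])[:,None]
def proj(c,P):
    P=(np.atleast_2d(P)-c["position"])@c["rotation"];
    return cv2.projectPoints(P,np.zeros(3),np.zeros(3),c["mtx"],np.array([c["k1"],0,0,0]))[0].reshape(-1,2)
def blob(m,box):
    x0,y0,x1,y1=box;k=np.zeros(m.shape,np.uint8);k[y0:y1,x0:x1]=m[y0:y1,x0:x1]
    cs=cv2.findContours(k,cv2.RETR_EXTERNAL,cv2.CHAIN_APPROX_NONE)[0]
    return max(cs,key=cv2.contourArea).reshape(-1,2)
def mask(c,lo,hi): return cv2.inRange(cv2.cvtColor(c["pixels"],cv2.COLOR_RGB2HSV),lo,hi)
E
python3 - <<'E'
from h import *;import pickle
d=pickle.load(open("c0.pkl","rb"));t=d["top"];s=d["scene"]
hs=cv2.cvtColor(t["pixels"],cv2.COLOR_RGB2HSV)
for p in[(330,180),(320,225),(304,142),(304,152),(332,145),(310,175),(435,186),(435,198),(250,300)]:print(p,hs[p[1],p[0]])
hs2=cv2.cvtColor(s["pixels"],cv2.COLOR_RGB2HSV)
for p in[(310,265),(322,221),(322,232),(296,230),(203,187),(203,200)]:print('s',p,hs2[p[1],p[0]])
# bin
w=mask(t,(8,40,120),(28,255,255));b=blob(w,(270,110,385,245))
P=onplane(t,b,.073)[:,:2];r=cv2.minAreaRect((P*1000).astype(np.float32));print("bin",r,cv2.boxPoints(r))
# tub
m=mask(t,(0,0,110),(180,70,255));b=blob(m,(410,175,460,222));P=onplane(t,b,.06)[:,:2]*1000
print("tub",cv2.fitEllipse(P.astype(np.float32)))
b=blob(m,(318,125,352,180));P=onplane(t,b,.028)[:,:2]*1000;print("batten",cv2.minAreaRect(P.astype(np.float32)))
g=mask(t,(15,130,50),(32,255,255));b=blob(g,(288,136,322,168));P=onplane(t,b,.098)[:,:2]*1000
print("cup",cv2.fitEllipse(P.astype(np.float32)))
im=cv2.resize(t["pixels"][115:240,270:460,::-1],None,fx=4,fy=4,interpolation=cv2.INTER_CUBIC)
im2=cv2.resize(s["pixels"][165:275,180:350,::-1],None,fx=4,fy=4,interpolation=cv2.INTER_CUBIC)
cv2.imwrite("pics/crop_t.png",im);cv2.imwrite("pics/crop_s.png",im2)
E
```

```text
(330, 180) [ 19  89 235]
(320, 225) [ 20  84 240]
(304, 142) [ 20 174 101]
(304, 152) [ 23 123 244]
(332, 145) [ 12   7 174]
(310, 175) [  6   8 163]
(435, 186) [ 18  27 122]
(435, 198) [ 20   3 242]
(250, 300) [ 0 10 80]
s (310, 265) [ 18  97 155]
s (322, 221) [ 19 148 171]
s (322, 232) [ 19 146 169]
s (296, 230) [ 30   2 254]
s (203, 187) [ 22  25 184]
s (203, 200) [ 27   9 247]
bin ((497.64068603515625, -23.29046630859375), (263.2074279785156, 168.6709442138672), 10.927603721618652) [[ 352.43594    34.56787 ]
 [ 384.41064  -131.04465 ]
 [ 642.84546   -81.1488  ]
 [ 610.8707     84.463715]]
tub ((440.7925109863281, -307.5259704589844), (77.40348052978516, 78.22237396240234), 175.50572204589844)
batten ((560.9102783203125, -35.202938079833984), (120.61609649658203, 89.77633666992188), 10.507843971252441)
cup ((557.424560546875, 30.508663177490234), (49.810546875, 56.21261978149414), 96.28772735595703)
```

View pics/crop_t.png

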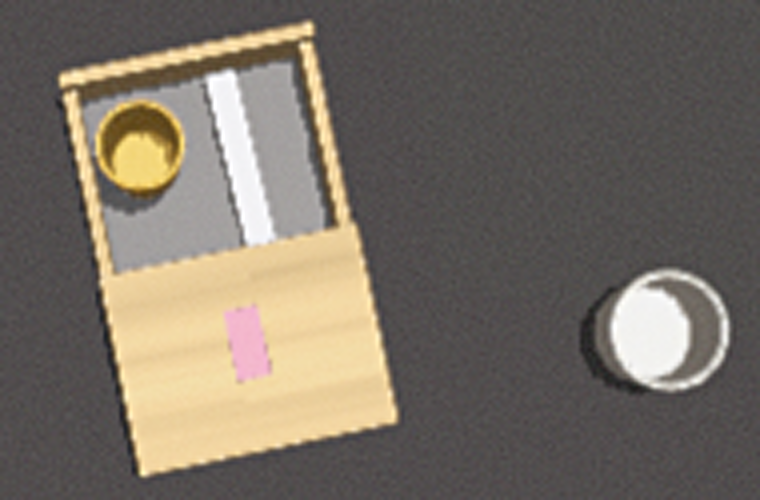

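Top crop: the hood's free edge runs from (108,272) to (355,225), the cup rim is centred near (141,147), the batten runs from (222,75) to (258,242), and the tub rim is at (668,330). The bin fit gives 263x169 mm (expected 261x166) at yaw 10.9°, and the tub fit is about 77 mm across, so both sizes hold. Next I'll work out the hover move above the cup.

```bash
cat >> h.py <<'E'
O=np.array([.4952,-.0238,0]);YAW=np.deg2rad(10.93)
BX=np.array([np.cos(YAW),np.sin(YAW),0]);BY=np.array([-np.sin(YAW),np.cos(YAW),0]);Z=np.array([0,0,1.])
def b2w(x,y,z): return O+BX*x+BY*y+Z*z
def w2b(p): q=np.asarray(p)-O; return np.array([q@BX,q@BY,q[2]])
def toolR(tilt=0,yaw=YAW):
    # tool y = -binY, tool z down tilted by tilt deg towards +bin x
    bx=np.array([np.cos(yaw),np.sin(yaw),0]);by=np.array([-np.sin(yaw),np.cos(yaw),0])
    a=np.deg2rad(tilt);z=np.sin(a)*bx-np.cos(a)*Z;y=-by;return np.c_[np.cross(y,z),y,z]
def delta(s,pos,Rt):
    R0=s["eef_rot"];t=R.from_matrix(R0.T@Rt).as_rotvec(degrees=True)/6
    d=R0.T@(np.asarray(pos)-s["tool_pos"])/.04
    print("turn",t.round(3),"shift",d.round(3))
E
python3 - <<'E'
from h import *;import pickle
from bench import observe
d=pickle.load(open("c0.pkl","rb"));t=d["top"];sc=d["scene"]
g=mask(t,(15,120,40),(32,255,255));b=blob(g,(288,134,324,170));P=onplane(t,b,.098)
q=np.array([w2b(p) for p in P]);print("cup bin ext",q.min(0),q.max(0))
g=mask(sc,(15,125,40),(32,255,255));b=blob(g,(305,214,340,258));print(b.min(0),b.max(0));P=onplane(sc,b,.098)
q=np.array([w2b(p) for p in P]);print("cup bin ext scene (z98)",q.min(0),q.max(0))
m=mask(sc,(0,0,150),(180,70,255));b=blob(m,(180,175,222,218));P=onplane(sc,b,.06);print("tub scene ext",P.min(0),P.max(0))
b=blob(mask(t,(0,0,110),(180,70,255)),(410,175,460,222));P=onplane(t,b,.06);print("tub top ext",P.min(0),P.max(0))
delta(observe(),b2w(.065,.02,.38),toolR())
E
```

```text
cup bin ext [0.04220606 0.01525315 0.098     ] [0.10043346 0.06789768 0.098     ]
[312 218] [334 251]
cup bin ext scene (z98) [0.04594949 0.01428985 0.098     ] [0.13944997 0.06785196 0.098     ]
tub scene ext [ 0.40240494 -0.34890524  0.06      ] [ 0.51458481 -0.26826965  0.06      ]
tub top ext [ 0.40218451 -0.34710278  0.06      ] [ 0.47994074 -0.26873921  0.06      ]
turn [-0.02  -0.     2.589] shift [12.517 -8.363  0.612]
```

{"name": "move_arm", "arguments": {"moves": [[[0,0,0.4],[0.8,-0.5,0.04],85],[[0,0,0.8],[2.0,-1.3,0.1],85],[[0,0,1.2],[3.2,-2.1,0.2],85],[[0,0,1.5],[4.4,-2.9,0.3],85],[[0,0,1.8],[5.6,-3.7,0.4],85],[[0,0,2.0],[6.8,-4.5,0.5],85],[[0,0,2.2],[8.0,-5.3,0.6],85],[[0,0,2.4],[9.2,-6.1,0.6],85],[[0,0,2.6],[10.4,-6.9,0.6],85],[[0,0,2.6],[11.5,-7.7,0.6],85]]}}

```text
time_s: 1.1
tool_pos: [0.4992, -0.0904, 0.3808]
eef_rot: [[0.982, 0.188, -0.001], [0.188, -0.982, 0.0], [-0.001, -0.0, -1.0]]
ft_force: [0.0, -0.7, -0.5]
finger_gap: 0.996
grip_force: 0.0
```

{"name": "move_arm", "arguments": {"moves": [[[0,0,0],[0.7,-0.4,0],85],[[0,0,0],[1.0,-0.65,0],85],[[0,0,0],[1.0,-0.65,0],85],[[0,0,0],[1.0,-0.65,0],85],[[0,0,0],[1.0,-0.65,0],85]]}}

```text
time_s: 1.6
tool_pos: [0.5324, -0.0606, 0.3809]
eef_rot: [[0.982, 0.187, -0.001], [0.187, -0.982, -0.0], [-0.001, 0.0, -1.0]]
ft_force: [0.2, -0.1, -0.9]
finger_gap: 0.992
grip_force: 0.0
```

```bash
python3 - <<'E'
from h import *;import pickle
from bench import observe,vision
s=observe();c=vision.read_camera("wrist");pickle.dump((s,c),open("w1.pkl","wb"))
print(s["time_s"],s["tool_pos"],w2b(s["tool_pos"]),s["eef_rot"].round(3),c["tool_from_camera"].round(3),c["k1"])
cv2.imwrite("pics/w1.png",c["pixels"][:,:,::-1])
E
```

```text
1.6 [ 0.53240249 -0.06056115  0.38094153] [ 0.02955735 -0.04314824  0.38094153] [[ 0.982  0.187 -0.001]
 [ 0.187 -0.982 -0.   ]
 [-0.001  0.    -1.   ]] [[-0.    -0.953 -0.302  0.076]
 [ 1.     0.    -0.001 -0.   ]
 [ 0.001 -0.302  0.953  0.032]
 [ 0.     0.     0.     1.   ]] -0.07624410539378944
```

View pics/w1.png

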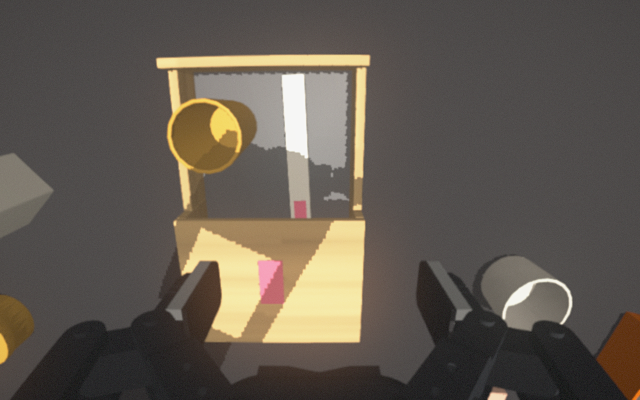

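Wrist view: the cup rim is an ellipse centred near (206,136), the batten runs from (293,75) to (300,217), its label is at (300,209), the far wall top is at y≈62, and the tub rim is at (537,305).

```bash
cat >> h.py <<'E'
def wcam(s,c):
    T=c["tool_from_camera"];c=dict(c);c["rotation"]=s["eef_rot"]@T[:3,:3];c["position"]=s["tool_pos"]+s["eef_rot"]@T[:3,3];return c
E
python3 - <<'E'
from h import *;import pickle
s,c=pickle.load(open("w1.pkl","rb"));c=wcam(s,c)
px=[(168,137),(242,137),(206,99),(206,173)]
B=lambda px,z:[w2b(p)*1000 for p in onplane(c,px,z)]
print("cup",np.round(B(px,.098),1))
print("batten top L/R far, near",np.round(B([(282,74),(304,74),(289,215),(311,215)],.028),1))
print("far wall outer top",np.round(B([(158,60),(369,58)],.070),1),"hood corners",np.round(B([(176,221),(365,221),(184,342),(361,342)],.076),1))
print("tub rim",onplane(c,[(503,305),(570,303),(540,279),(535,331)],.06).round(4))
# refined batten edges
m=mask(c,(0,0,110),(180,45,255))
for y in(85,100,115,130,150,180):
    r=c["pixels"][y,270:325].mean(1).astype(int);g=np.diff(cv2.GaussianBlur(r.astype(np.float32).reshape(1,-1),(3,1),0)[0])
    a,b=270+g[5:27].argmax()+5.5,270+g[27:50].argmin()+27.5;print(y,a,b,np.round(B([(a,y),(b,y)],.028),1).tolist())
delta(s,b2w(.072,.0413,.300),toolR())
E
```

```text
cup [[ 74.6  67.8  98. ]
 [ 73.9  12.7  98. ]
 [101.1  36.8  98. ]
 [ 47.2  41.9  98. ]]
batten top L/R far, near [[120.5 -10.7  28. ]
 [120.3 -30.2  28. ]
 [-12.3 -13.3  28. ]
 [-12.4 -35.2  28. ]]
far wall outer top [[130.8  81.2  70. ]
 [130.1 -81.5  70. ]] hood corners [[-1.000e-01  8.000e+01  7.600e+01]
 [-3.000e-01 -8.220e+01  7.600e+01]
 [-1.283e+02  9.060e+01  7.600e+01]
 [-1.268e+02 -8.370e+01  7.600e+01]]
tub rim [[ 0.442  -0.267   0.06  ]
 [ 0.4553 -0.3394  0.06  ]
 [ 0.4768 -0.2941  0.06  ]
 [ 0.4165 -0.3149  0.06  ]]
85 281.5 303.5 [[111.1, -10.0, 28.0], [110.9, -29.6, 28.0]]
100 282.5 304.5 [[98.0, -10.5, 28.0], [97.9, -30.3, 28.0]]
115 283.5 305.5 [[84.7, -11.0, 28.0], [84.6, -31.0, 28.0]]
130 284.5 306.5 [[71.1, -11.5, 28.0], [71.0, -31.8, 28.0]]
150 286.5 307.5 [[52.5, -12.8, 28.0], [52.5, -32.5, 28.0]]
180 288.5 308.5 [[23.5, -13.9, 28.0], [23.5, -33.1, 28.0]]
turn [ 0.001  0.011 -0.029] shift [ 1.057 -2.115  2.022]
```

{"name": "move_arm", "arguments": {"moves": [[[0,0,0],[0.3,-0.6,0.4],85],[[0,0,0],[0.6,-1.2,0.8],85],[[0,0,0],[0.9,-1.7,1.2],85],[[0,0,0],[1.1,-2.1,1.6],85],[[0,0,0],[1.1,-2.1,1.8],85],[[0,0,0],[1.1,-2.1,1.8],85],[[0,0,0],[1.1,-2.1,1.8],85]]}}

```text
time_s: 2.35
tool_pos: [0.5605, 0.0302, 0.3096]
eef_rot: [[0.982, 0.187, 0.0], [0.187, -0.982, -0.0], [0.0, 0.001, -1.0]]
ft_force: [-0.1, 0.3, 0.1]
finger_gap: 0.998
grip_force: 0.0
```

```bash
python3 - <<'E'
from h import *;import pickle
from bench import observe,vision
s=observe();print(w2b(s["tool_pos"]))
delta(s,b2w(.0735,.0406,.243),toolR())
E
```

```text
[0.07431118 0.04063273 0.3096348 ]
turn [ 0.005 -0.002 -0.026] shift [-0.021 -0.     1.666]
```

{"name": "move_arm", "arguments": {"moves": [[[0,0,0],[0,0,0.5],85],[[0,0,0],[0,0,1.0],85],[[0,0,0],[0,0,1.4],85],[[0,0,0],[0,0,1.66],85],[[0,0,0],[0,0,1.66],85],[[0,0,0],[0,0,1.66],70],[[0,0,0],[0,0,1.66],60],[[0,0,0],[0,0,1.66],50],[[0,0,0],[0,0,1.66],40],[[0,0,0],[0,0,1.66],40]]}}

```text
time_s: 3.35
tool_pos: [0.5617, 0.0313, 0.2448]
eef_rot: [[0.982, 0.188, 0.004], [0.188, -0.982, -0.001], [0.004, 0.001, -1.0]]
ft_force: [-0.3, -0.5, 6.5]
finger_gap: 0.635
grip_force: 63.5
```

{"name": "move_arm", "arguments": {"moves": [[[0,0,0],[0,0,0],40],[[0,0,0],[0,0,0],40],[[0,0,0],[0,0,0],40]]}}

```text
time_s: 3.65
tool_pos: [0.5617, 0.0313, 0.2448]
eef_rot: [[0.982, 0.188, 0.004], [0.189, -0.982, -0.001], [0.004, 0.001, -1.0]]
ft_force: [0.3, -1.5, 6.5]
finger_gap: 0.636
grip_force: 63.5
```

```bash
python3 - <<'E'
from h import *
from bench import observe,vision
s=observe();print(w2b(s["tool_pos"]),s["finger_gap"],s["grip_force"],s["ft_force"])
c=vision.read_camera("wrist");cv2.imwrite("pics/w2.png",c["pixels"][:,:,::-1])
E
```

```text
[0.07571738 0.04147974 0.24482844] 0.635800025300523 63.49911640165374 [ 0.33999737 -1.45744372  6.51620076]
```

View pics/w2.png

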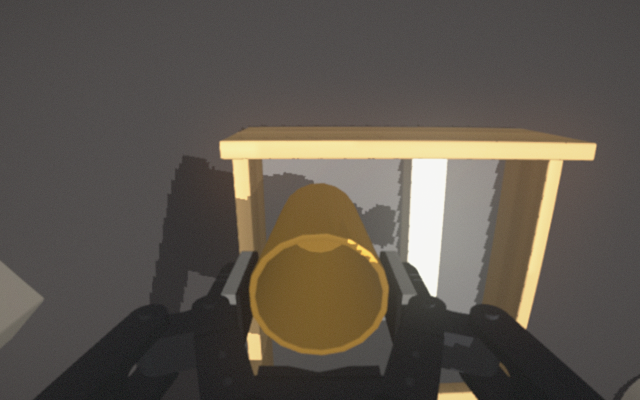

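The cup is held: gap 54 mm, 63 N, rim circle centred near (319,293) between the pads. Next I'll lift it and move towards the tub.

{"name": "move_arm", "arguments": {"moves": [[[0,0,0],[0,0,-0.2],40],[[0,0,0],[0,0,-0.6],40],[[0,0,0],[0,0,-1.1],40],[[0,0,0],[0,0,-1.6],40],[[0,0,0],[0,0,-2.1],40],[[0,0,0],[0,0,-2.5],40],[[0,0,0],[0,0,-2.7],40],[[0,0,0],[0,0,-2.7],40],[[0,0,0],[0,0,-2.7],40]]}}

```text
time_s: 4.6
tool_pos: [0.5601, 0.0315, 0.35]
eef_rot: [[0.982, 0.188, -0.001], [0.188, -0.982, 0.0], [-0.001, -0.0, -1.0]]
ft_force: [-0.4, -0.1, -1.0]
finger_gap: 0.632
grip_force: 63.3
```

```bash
python3 - <<'E'
from h import *
from bench import observe,vision
s=observe();print(w2b(s["tool_pos"]),s["finger_gap"],s["grip_force"],s["ft_force"])
c=wcam(s,vision.read_camera("wrist"))
# rim in tool frame at tool z .1468
T=s["tool_pos"];pl=lambda px:(onplane(c,px,T[2]-.1468)-T)@s["eef_rot"]*1000
print(pl([(250,293),(389,293),(319,235),(319,353)]).round(1))
X=s["eef_rot"][:,0]
delta(s,np.array([.441,-.308,T[2]])-.1*X,toolR());delta(s,np.array([.441,-.308,T[2]]),toolR())
E
```

```text
[0.07421551 0.04198445 0.35004773] 0.6318872441705342 63.26512763276696 [-0.37292175 -0.14836664 -1.02243051]
[[ 2.100e+00 -2.670e+01  1.468e+02]
 [ 2.100e+00  2.700e+01  1.468e+02]
 [ 2.650e+01 -1.000e-01  1.468e+02]
 [-2.680e+01 -0.000e+00  1.468e+02]]
turn [-0.004  0.014 -0.011] shift [-7.024e+00  7.774e+00  3.000e-03]
turn [-0.004  0.014 -0.011] shift [-4.524e+00  7.774e+00  3.000e-03]
```

{"name": "move_arm", "arguments": {"moves": [[[0,0,0],[-0.3,0.3,0],40],[[0,0,0],[-0.9,0.9,0],40],[[0,0,0],[-1.6,1.7,0],40],[[0,0,0],[-2.3,2.5,0],40],[[0,0,0],[-3.0,3.3,0],40],[[0,0,0],[-3.7,4.1,0],40],[[0,0,0],[-4.4,4.9,0],40],[[0,0,0],[-5.1,5.7,0],40],[[0,0,0],[-5.8,6.5,0],40],[[0,0,0],[-6.4,7.1,0],40]]}}

```text
time_s: 5.65
tool_pos: [0.3604, -0.2975, 0.3501]
eef_rot: [[0.982, 0.187, -0.001], [0.187, -0.982, 0.0], [-0.001, -0.001, -1.0]]
ft_force: [0.2, 0.2, -0.6]
finger_gap: 0.633
grip_force: 63.3
```

{"name": "move_arm", "arguments": {"moves": [[[0,0,0],[-0.4,0.5,0],40],[[0,0,0],[-0.6,0.7,0],40],[[0,0,0],[-0.6,0.7,0],40],[[0,0,0],[-0.6,0.7,0],40],[[0,0,0],[-0.6,0.7,0],40]]}}

```text
time_s: 6.15
tool_pos: [0.3447, -0.3267, 0.3505]
eef_rot: [[0.982, 0.19, -0.0], [0.19, -0.982, 0.001], [0.0, -0.001, -1.0]]
ft_force: [-0.2, 0.5, -0.3]
finger_gap: 0.633
grip_force: 63.3
```

```bash
python3 - <<'E'
from h import *;import pickle
from bench import observe,vision
s=observe();print(s["tool_pos"],s["finger_gap"],s["ft_force"])
c=vision.read_camera("wrist");cv2.imwrite("pics/w3.png",c["pixels"][:,:,::-1]);pickle.dump((s,c),open("w3.pkl","wb"))
E
```

```text
[ 0.34472524 -0.32665085  0.35049921] 0.6333965486426822 [-0.15935163  0.45830566 -0.32818462]
```

View pics/w3.png

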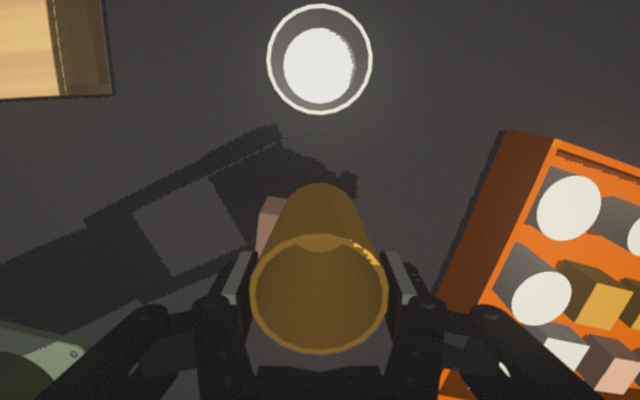

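The tub rim is a circle centred near (319,59), spanning 266–373 by 4–114 pixels. The cup is still upright in the grip.

```bash
python3 - <<'E'
from h import *;import pickle
s,c=pickle.load(open("w3.pkl","rb"));c=wcam(s,c)
P=onplane(c,[(266,60),(373,60),(320,4),(320,114)],.06);print(P.round(4),(P@s["eef_rot"]*1000).round(1))
q=P@s["eef_rot"];ctr=s["eef_rot"]@np.array([(q[2,0]+q[3,0])/2,(q[0,1]+q[1,1])/2,0]);print(ctr)
delta(s,[ctr[0],ctr[1],.262],toolR());delta(s,[ctr[0],ctr[1],.242],toolR())
E
```

```text
[[ 0.4336 -0.2709  0.06  ]
 [ 0.448  -0.3452  0.06  ]
 [ 0.4767 -0.3015  0.06  ]
 [ 0.4039 -0.3156  0.06  ]] [[374.3 348.2 -60.4]
 [374.3 423.9 -60.5]
 [410.8 386.4 -60.4]
 [336.6 386.5 -60.4]]
[ 4.40204178e-01 -3.08111031e-01 -4.13106993e-04]
turn [-0.01   0.     0.002] shift [2.432 0.    2.212]
turn [-0.01   0.     0.002] shift [2.432e+00 1.000e-03 2.712e+00]
```

{"name": "move_arm", "arguments": {"moves": [[[0,0,0],[0.4,0,0],40],[[0,0,0],[1.1,0,0],40],[[0,0,0],[1.8,0,0],40],[[0,0,0],[2.2,0,0],40],[[0,0,0],[2.43,0,0],40],[[0,0,0],[2.43,0,0.3],40],[[0,0,0],[2.43,0,0.9],40],[[0,0,0],[2.43,0,1.5],40],[[0,0,0],[2.43,0,2.0],40],[[0,0,0],[2.43,0,2.2],40]]}}

```text
time_s: 7.2
tool_pos: [0.4378, -0.3085, 0.2595]
eef_rot: [[0.982, 0.188, -0.005], [0.188, -0.982, 0.004], [-0.004, -0.005, -1.0]]
ft_force: [-0.8, 0.7, -0.4]
finger_gap: 0.636
grip_force: 63.3
```

```bash
python3 - <<'E'
from h import *
from bench import observe
s=observe();print(s["tool_pos"],s["ft_force"],s["finger_gap"]);delta(s,[.4402,-.3081,.242],toolR())
E
```

```text
[ 0.43778537 -0.30851999  0.25950721] [-0.78497127  0.70242803 -0.36332655] 0.6362767182787478
turn [-0.049  0.039 -0.019] shift [0.063 0.003 0.437]
```

{"name": "move_arm", "arguments": {"moves": [[[0,0,0],[0.03,0,0],40],[[0,0,0],[0.03,0,0.1],40],[[0,0,0],[0.03,0,0.2],40],[[0,0,0],[0.03,0,0.3],40],[[0,0,0],[0.03,0,0.36],40],[[0,0,0],[0.03,0,0.4],40],[[0,0,0],[0.03,0,0.42],40],[[0,0,0],[0.03,0,0.42],40],[[0,0,0],[0.03,0,0.42],40]]}}

```text
time_s: 8.1
tool_pos: [0.441, -0.3092, 0.2461]
eef_rot: [[0.982, 0.188, 0.0], [0.188, -0.982, -0.0], [0.0, 0.0, -1.0]]
ft_force: [0.3, 0.9, -0.7]
finger_gap: 0.632
grip_force: 63.3
```

{"name": "move_arm", "arguments": {"moves": [[[0,0,0],[0,0,0.03],40],[[0,0,0],[0,0,0.06],40],[[0,0,0],[0,0,0.09],40],[[0,0,0],[0,0,0.09],40]]}}

```text
time_s: 8.5
tool_pos: [0.4408, -0.3091, 0.2422]
eef_rot: [[0.982, 0.188, -0.0], [0.188, -0.982, 0.0], [-0.0, -0.0, -1.0]]
ft_force: [-1.3, 1.0, -0.8]
finger_gap: 0.635
grip_force: 63.3
```

{"name": "move_arm", "arguments": {"moves": [[[0,0,0],[0,0,0.03],40],[[0,0,0],[0,0,0.06],40],[[0,0,0],[0,0,0.06],40]]}}

```text
time_s: 8.8
tool_pos: [0.4412, -0.3093, 0.2418]
eef_rot: [[0.982, 0.189, 0.0], [0.189, -0.982, 0.0], [0.0, -0.0, -1.0]]
ft_force: [-3.8, 4.5, 10.4]
finger_gap: 0.634
grip_force: 64.3
```

{"name": "move_arm", "arguments": {"moves": [[[0,0,0],[0,0,-0.03],40],[[0,0,0],[0,0,-0.03],58],[[0,0,0],[0,0,-0.03],62],[[0,0,0],[0,0,-0.03],70],[[0,0,0],[0,0,-0.03],78],[[0,0,0],[0,0,-0.03],80],[[0,0,0],[0,0,-0.1],80],[[0,0,0],[0,0,-0.3],80],[[0,0,0],[0,0,-0.6],80],[[0,0,0],[0,0,-0.9],80]]}}

```text
time_s: 9.8
tool_pos: [0.4411, -0.3093, 0.2774]
eef_rot: [[0.982, 0.188, 0.001], [0.188, -0.982, -0.001], [0.0, 0.001, -1.0]]
ft_force: [0.3, 0.7, -0.2]
finger_gap: 0.935
grip_force: 0.0
```

{"name": "move_arm", "arguments": {"moves": [[[0,0,0],[0,0,-0.5],80],[[0,0,0],[0,0,-1.0],80],[[0,0,0],[0,0,-1.6],80],[[0,0,0],[0,0,-2.2],80],[[0,0,0],[0,0,-2.6],80],[[0,0,0],[0,0,-2.6],80]]}}

```text
time_s: 10.4
tool_pos: [0.4417, -0.3099, 0.3846]
eef_rot: [[0.982, 0.188, 0.006], [0.188, -0.982, -0.006], [0.005, 0.007, -1.0]]
ft_force: [-0.3, -0.7, -0.2]
finger_gap: 0.937
grip_force: 0.0
```

```bash
python3 - <<'E'
from h import *
from bench import observe,vision
s=observe();print(s["tool_pos"],s["finger_gap"],s["ft_force"])
c=vision.read_camera("wrist");sc=vision.read_camera("scene")
a=cv2.resize(sc["pixels"][150:250,160:300],None,fx=4,fy=4)[:400,:]
cv2.imwrite("pics/w4.png",cv2.resize(np.hstack([c["pixels"],a]),None,fx=.66,fy=.66)[:,:,::-1])
xb=b2w(.072,0,0)
print(proj(sc,[.44,-.308,.095]))
# batten grasp point: bin x 72, y from slope
yb=-.0216;p=b2w(.072,yb,.30);delta(s,p,toolR(0,YAW+.042))
E
```

```text
[ 0.44174063 -0.30991499  0.38455317] 0.9370516342190499 [-0.27239549 -0.66394148 -0.19182121]
[[197.53671483 181.56580157]]
turn [ 0.067 -0.045 -0.412] shift [ 4.451 -6.249  2.092]
```

View pics/w4.png

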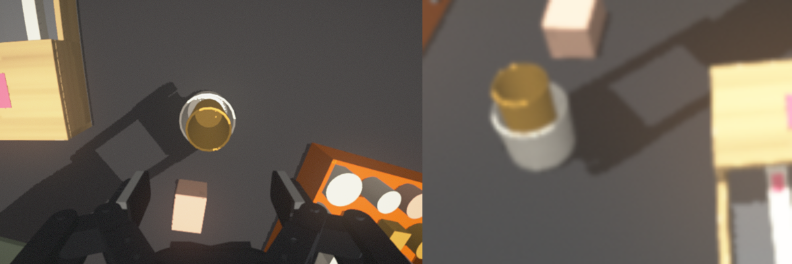

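The cup stands upright in the tub. Its rim in the scene view is at about (198,182), and the point predicted for a seated cup is (197.5,181.6). Next is the batten.

{"name": "move_arm", "arguments": {"moves": [[[0,0,-0.1],[0.3,-0.4,0],70],[[0,0,-0.2],[0.9,-1.2,0.2],60],[[0,0,-0.3],[1.5,-2.1,0.5],50],[[0,0,-0.4],[2.1,-3.0,0.8],40],[[0,0,-0.4],[2.7,-3.8,1.1],40],[[0,0,-0.4],[3.3,-4.7,1.4],40],[[0,0,-0.4],[3.8,-5.5,1.7],40],[[0,0,-0.4],[4.1,-6.0,2.0],40],[[0,0,-0.4],[4.25,-6.25,2.1],40],[[0,0,-0.4],[4.25,-6.25,2.1],40]]}}

```text
time_s: 11.5
tool_pos: [0.5602, -0.0304, 0.2942]
eef_rot: [[0.973, 0.232, -0.004], [0.232, -0.973, 0.001], [-0.004, -0.002, -1.0]]
ft_force: [-0.1, -0.8, 0.6]
finger_gap: 0.469
grip_force: 0.0
```

{"name": "move_arm", "arguments": {"moves": [[[0,0,0],[0,0,0],40],[[0,0,0],[0,0,0],40],[[0,0,0],[0,0,0],40]]}}

```text
time_s: 11.8
tool_pos: [0.5608, -0.0329, 0.2967]
eef_rot: [[0.974, 0.228, 0.001], [0.228, -0.974, -0.0], [0.001, 0.001, -1.0]]
ft_force: [0.5, -0.2, -0.1]
finger_gap: 0.466
grip_force: 0.0
```

```bash
python3 - <<'E'
from h import *;import pickle
from bench import observe,vision
s=observe();print(s["time_s"],w2b(s["tool_pos"]),s["finger_gap"],s["ft_force"])
c=vision.read_camera("wrist");cv2.imwrite("pics/w5.png",c["pixels"][:,:,::-1]);pickle.dump((s,c),open("w5.pkl","wb"))
delta(s,b2w(.065,-.022,.184),toolR(0,YAW+.042))
E
```

```text
11.8 [ 0.06271304 -0.02141016  0.29672647] 0.46586236090053085 [ 0.47857491 -0.22246785 -0.07584739]
turn [ 0.007 -0.01  -0.031] shift [0.054 0.015 2.818]
```

View pics/w5.png

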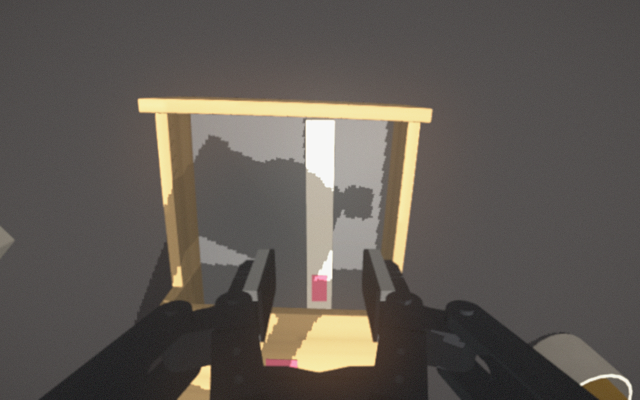

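The batten is centred at column ≈320 and parallel to the image columns. Its far end is at (320,120), next to the far wall. It is aligned with the fingers.

```bash
python3 - <<'E'
from h import *;import pickle
s,c=pickle.load(open("w5.pkl","rb"));c=wcam(s,c)
for z,px in((.028,[(306,125),(335,125),(307,300),(332,300),(320,120)]),(.07,[(139,99),(431,109)])):
    P=onplane(c,px,z);print(np.array([w2b(p)*1000 for p in P]).round(1).tolist(),((P-s["tool_pos"])@s["eef_rot"]*1000).round(1).tolist())
E
```

```text
[[116.8, -10.6, 28.0], [117.6, -30.3, 28.0], [-20.3, -15.2, 28.0], [-19.6, -35.2, 28.0], [120.5, -20.0, 28.0]] [[54.2, -8.9, 268.8], [54.2, 10.8, 268.8], [-83.0, -9.6, 268.6], [-83.0, 10.4, 268.6], [57.6, 0.6, 268.8]]
[[132.4, 81.7, 70.0], [132.6, -80.9, 70.0]] [[73.4, -100.5, 226.7], [67.3, 62.0, 226.8]]
```

{"name": "move_arm", "arguments": {"moves": [[[0,0,0],[0.05,0.01,0.5],40],[[0,0,0],[0.05,0.01,1.2],40],[[0,0,0],[0.05,0.01,1.8],40],[[0,0,0],[0.05,0.01,2.2],40],[[0,0,0],[0.05,0.01,2.4],40],[[0,0,0],[0.05,0.01,2.4],40],[[0,0,0],[0.05,0.01,2.4],40]]}}

```text
time_s: 12.55
tool_pos: [0.5634, -0.032, 0.2009]
eef_rot: [[0.973, 0.229, 0.001], [0.229, -0.973, -0.0], [0.001, 0.001, -1.0]]
ft_force: [0.3, 0.3, -0.7]
finger_gap: 0.466
grip_force: 0.0
```

```bash
python3 - <<'E'
from h import *
from bench import observe
s=observe();print(w2b(s["tool_pos"]),s["finger_gap"],s["ft_force"]);delta(s,b2w(.065,-.022,.185),toolR(0,YAW+.042))
E
```

```text
[ 0.06536943 -0.02093954  0.20089287] 0.46623415782605687 [ 0.25258085  0.25391044 -0.68423323]
turn [ 0.006 -0.013 -0.017] shift [-0.011  0.026  0.397]
```

{"name": "move_arm", "arguments": {"moves": [[[0,0,0],[0,0.02,0.15],40],[[0,0,0],[0,0.02,0.3],40],[[0,0,0],[0,0.02,0.38],40],[[0,0,0],[0,0.02,0.38],40],[[0,0,0],[0,0.02,0.38],30],[[0,0,0],[0,0.02,0.38],20],[[0,0,0],[0,0.02,0.38],10],[[0,0,0],[0,0.02,0.38],10],[[0,0,0],[0,0.02,0.38],10],[[0,0,0],[0,0.02,0.38],10]]}}

```text
time_s: 13.55
tool_pos: [0.5633, -0.0324, 0.1852]
eef_rot: [[0.973, 0.229, 0.001], [0.229, -0.973, -0.0], [0.001, 0.0, -1.0]]
ft_force: [-0.9, -0.8, 2.7]
finger_gap: 0.218
grip_force: 60.5
```

```bash
python3 - <<'E'
from h import *
from bench import observe
s=observe();print(w2b(s["tool_pos"]),s["finger_gap"]*85.4,s["grip_force"],s["ft_force"])
# plan: batten frame = tool frame; near-bottom corner held at (xn, zn); grasp at L from near end, h above bottom
Y=YAW+.042;p0=s["tool_pos"];bx=np.array([np.cos(Y),np.sin(Y),0])
N0=p0.copy();L=.065+.099; N0=p0-bx*L;N0[2]=.008
v0=toolR(0,Y).T@(p0-N0)   # tcp relative to near-bottom corner, tool frame
for th,dx,dz in((3,-.001,.002),(6,-.003,.002),(9,-.005,.002),(12,-.006,.002),(15,-.006,.002),(18,-.006,.002)):
    Rt=toolR(th,Y);N=N0+bx*dx+Z*dz
    print(th,end=' ');delta(s,N+Rt@v0,Rt)
    f=N+Rt@np.array([.22,0,0]);h=N+Rt@np.array([(.099-dx),0,-.02]);print('   far bottom',(w2b(f)*1000).round(1),'top at hood',(w2b(h)*1000).round(1))
E
```

```text
[ 0.06519745 -0.02135686  0.18521884] 18.594129082205352 60.453161001205444 [-0.88418948 -0.79672835  2.72276065]
3 turn [ 0.003  0.494 -0.013] shift [-0.262  0.    -0.259]
   far bottom [119.8 -19.1  21.5] top at hood [ -0.9 -24.1  35.2]
6 turn [ 0.004  0.994 -0.013] shift [-0.56   0.001 -0.455]
   far bottom [116.9 -19.2  33. ] top at hood [ -2.4 -24.2  40.6]
9 turn [ 0.004  1.494 -0.013] shift [-0.868  0.001 -0.637]
   far bottom [113.4 -19.3  44.4] top at hood [ -4.2 -24.3  46. ]
12 turn [ 0.004  1.994 -0.013] shift [-1.16   0.002 -0.806]
   far bottom [110.4 -19.5  55.7] top at hood [ -6.2 -24.4  51.4]
15 turn [ 0.005  2.494 -0.012] shift [-1.436  0.002 -0.961]
   far bottom [107.7 -19.6  66.9] top at hood [ -8.5 -24.5  56.5]
18 turn [ 0.005  2.994 -0.012] shift [-1.719  0.003 -1.101]
   far bottom [104.4 -19.7  78. ] top at hood [-11.1 -24.6  61.5]
```

{"name": "move_arm", "arguments": {"moves": [[[0,0,0],[0,0,-0.05],10],[[0,0.25,0],[-0.13,0,-0.16],10],[[0,0.5,0],[-0.26,0,-0.26],10],[[0,0.75,0],[-0.41,0,-0.36],10],[[0,1.0,0],[-0.56,0,-0.46],10],[[0,1.25,0],[-0.72,0,-0.55],10],[[0,1.5,0],[-0.87,0,-0.64],10],[[0,1.5,0],[-0.87,0,-0.64],10],[[0,1.5,0],[-0.87,0,-0.64],10]]}}

```text
time_s: 14.45
tool_pos: [0.529, -0.0405, 0.2107]
eef_rot: [[0.961, 0.229, 0.153], [0.226, -0.973, 0.036], [0.157, 0.0, -0.988]]
ft_force: [-0.3, 0.1, -1.3]
finger_gap: 0.221
grip_force: 60.0
```

```bash
cat >> h.py <<'E'
def chk(s,tcp0=(.065,.1852),xn=-.099):
    # batten corners from present pose: near-bottom corner in tool frame at grasp
    v=np.array([-(tcp0[0]-xn),0,tcp0[1]-.008]);N=s["tool_pos"]+s["eef_rot"]@v
    g=lambda a,b:(w2b(N+s["eef_rot"]@np.array([a,0,-b]))*1000).round(1)
    print("pitch",np.degrees(np.arcsin(s["eef_rot"][2,0])).round(2),"near bot",g(0,0),"near top",g(0,.02),"far bot",g(.22,0),"far top",g(.22,.02))
    nt,ft=g(0,.02),g(.22,.02);nb,fb=g(0,0),g(.22,0)
    print("top z at hood x0:",np.interp(0,[nt[0],ft[0]],[nt[2],ft[2]]),"bot z at x125..133:",np.interp([125,133],[nb[0],fb[0]],[nb[2],fb[2]]))
    print("ft",s["ft_force"].round(1),s["ft_torque"].round(2),s["finger_gap"],s["grip_force"],s["time_s"])
    return N,v
E
python3 - <<'E'
from h import *
from bench import observe
s=observe();N,v=chk(s)
Y=YAW+.042;bx=np.array([np.cos(Y),np.sin(Y),0]);
N0=b2w(-.099,0,0)
for th,x,z in((12,-.105,.010),(15,-.105,.010),(18,-.105,.0105)):
    Rt=toolR(th,Y);T=N-Z*N[2]+bx*(x-w2b(N)[0])+Z*z-Rt@v;print(th,end=' ');delta(s,T,Rt)
E
```

```text
pitch 9.03 near bot [-104.   -28.2    9.9] near top [-107.2  -28.4   29.7] far bot [113.1 -19.5  44.5] far top [109.9 -19.6  64.2]
top z at hood x0: 46.735467526485486 bot z at x125..133: [44.5 44.5]
ft [-0.3  0.1 -1.3] [ 0.01  0.01 -0.07] 0.22075880383666366 59.95704174041748 14.45
12 turn [ 0.005  0.495 -0.017] shift [-0.259 -0.005 -0.212]
15 turn [ 0.005  0.995 -0.016] shift [-0.507 -0.004 -0.408]
18 turn [ 0.006  1.495 -0.016] shift [-0.763 -0.003 -0.603]
```

{"name": "move_arm", "arguments": {"moves": [[[0,0.25,0],[-0.13,0,-0.11],10],[[0,0.5,0],[-0.26,0,-0.21],10],[[0,0.75,0],[-0.38,0,-0.31],10],[[0,1.0,0],[-0.51,0,-0.41],10],[[0,1.25,0],[-0.64,0,-0.51],10],[[0,1.5,0],[-0.76,0,-0.61],10],[[0,1.5,0],[-0.76,0,-0.61],10],[[0,1.5,0],[-0.76,0,-0.61],10],[[0,1.5,0],[-0.76,0,-0.61],10]]}}

```text
time_s: 15.35
tool_pos: [0.4963, -0.0482, 0.2298]
eef_rot: [[0.926, 0.229, 0.301], [0.218, -0.973, 0.071], [0.309, 0.0, -0.951]]
ft_force: [0.3, -0.4, -1.0]
finger_gap: 0.216
grip_force: 60.0
```

```bash
python3 - <<'E'
from h import *
from bench import observe,vision
s=observe();N,v=chk(s)
Rt=s["eef_rot"]
c=vision.read_camera("wrist");sc=vision.read_camera("scene")
a=cv2.resize(sc["pixels"][160:280,230:370],None,fx=400/120,fy=400/120)
cv2.imwrite("pics/w6.png",cv2.resize(np.hstack([c["pixels"],a]),None,fx=.7,fy=.7)[:,:,::-1])
E
```

```text
pitch 18.01 near bot [-104.6  -28.3   10.6] near top [-110.8  -28.5   29.6] far bot [104.5 -19.8  78.6] far top [ 98.3 -20.   97.6]
top z at hood x0: 65.63252032520325 bot z at x125..133: [78.6 78.6]
ft [ 0.3 -0.4 -1. ] [-0.05  0.2  -0.02] 0.21552383542233275 59.95912849903107 15.35
```

View pics/w6.png

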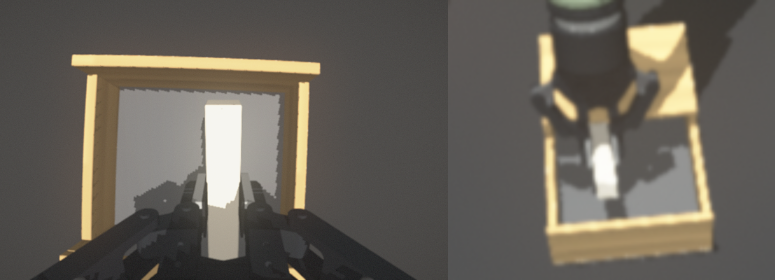

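The batten is held firmly between the pads with its far end up. Computed clearances are 2 mm under the hood edge and 8 mm over the far wall. Next I'll slide it out along its own axis.

{"name": "move_arm", "arguments": {"moves": [[[0,0,0],[0.15,0,0.02],10],[[0,0,0],[0.4,0,0.06],10],[[0,0,0],[0.7,0,0.1],10],[[0,0,0],[1.1,0,0.12],10],[[0,0,0],[1.5,0,0.12],10],[[0,0,0],[1.9,0,0.12],10],[[0,0,0],[1.9,0,0.12],10],[[0,0,0],[1.9,0,0.12],10]]}}

```text
time_s: 16.25
tool_pos: [0.5684, -0.0309, 0.2486]
eef_rot: [[0.926, 0.23, 0.301], [0.219, -0.973, 0.071], [0.309, 0.0, -0.951]]
ft_force: [-0.5, -0.3, -1.3]
finger_gap: 0.218
grip_force: 60.0
```

```bash
python3 - <<'E'
from h import *
from bench import observe
s=observe();N,v=chk(s)
E
```

```text
pitch 17.99 near bot [-30.6 -25.1  29.4] near top [-36.8 -25.3  48.5] far bot [178.5 -16.4  97.4] far top [172.3 -16.6 116.4]
top z at hood x0: 60.449880439980866 bot z at x125..133: [80.00162602 82.60325203]
ft [-0.5 -0.3 -1.3] [-0.01  0.18 -0.02] 0.21763735719444036 59.95064735412598 16.25
```

{"name": "move_arm", "arguments": {"moves": [[[0,0,0],[0.4,0,0],10],[[0,0,0],[0.9,0,0],10],[[0,0,0],[1.4,0,0],10],[[0,0,0],[1.4,0,0],10],[[0,0,0],[1.5,0,-0.3],10],[[0,0,0],[1.7,0,-0.9],10],[[0,0,0],[1.9,0,-1.5],10],[[0,0,0],[2.1,0,-2.1],10],[[0,0,0],[2.3,0,-2.7],10],[[0,0,0],[2.35,0,-2.9],10]]}}

```text
time_s: 17.25
tool_pos: [0.62, -0.0192, 0.3917]
eef_rot: [[0.924, 0.229, 0.306], [0.218, -0.973, 0.07], [0.313, 0.002, -0.95]]
ft_force: [0.9, 0.6, -0.3]
finger_gap: 0.214
grip_force: 60.0
```

{"name": "move_arm", "arguments": {"moves": [[[0,0,0],[0,0,0],10],[[0,0,0],[0,0,0],10],[[0,0,0],[0,0,0],10],[[0,0,0],[0,0,0],10],[[0,0,0],[0,0,0],10]]}}

```text
time_s: 17.75
tool_pos: [0.6199, -0.0188, 0.3867]
eef_rot: [[0.926, 0.229, 0.299], [0.218, -0.973, 0.071], [0.307, -0.001, -0.952]]
ft_force: [-0.3, 0.2, -0.9]
finger_gap: 0.218
grip_force: 60.0
```

```bash
python3 - <<'E'
from h import *
from bench import observe,vision
s=observe();N,v=chk(s);print(s["tool_pos"],s["qd"].round(2))
sc=vision.read_camera("scene");cv2.imwrite("pics/s7.png",sc["pixels"][:,:,::-1])
E
```

```text
pitch 17.88 near bot [ 21.8 -22.7 167.7] near top [ 15.7 -23.  186.8] far bot [231.  -14.2 235.3] far top [224.9 -14.5 254.3]
top z at hood x0: 186.8 bot z at x125..133: [201.04760994 203.63269598]
ft [-0.3  0.2 -0.9] [-0.04  0.18  0.04] 0.21822436539456289 59.970272183418274 17.75
[ 0.6199002  -0.01882506  0.38672466] [-0.02 -0.24 -0.59  0.08 -0.12  0.01]
```

View pics/s7.png

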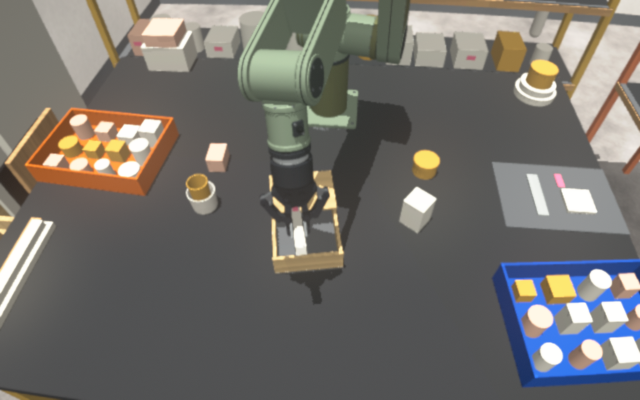

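The scene view shows the cup in the tub at (200,192), the bystanders unmoved, and the batten below the gripper ending near (301,250). I'll check that end against the predicted position before handing in.

```bash
python3 - <<'E'
from h import *
from bench import observe,vision,env
s=observe();N,v=chk(s);sc=vision.read_camera("scene")
q=[proj(sc,N+s["eef_rot"]@np.array([a,y,-b]))[0].round(1).tolist() for a,y,b in((.22,-.01,0),(.22,.01,0),(.22,-.01,.02),(.22,.01,.02))]
print("pred far",q,"if in bin",proj(sc,b2w(.12,-.02,.018)).round(1))
m=mask(sc,(0,0,200),(180,40,255));b=blob(m,(280,200,325,262));print(b.min(0),b.max(0))
E
```

```text
pitch 17.91 near bot [ 22.  -22.8 168. ] near top [ 15.9 -23.1 187.1] far bot [231.2 -14.3 235.7] far top [225.  -14.6 254.7]
top z at hood x0: 187.1 bot z at x125..133: [201.33221797 203.92112811]
ft [-0.4  0.3 -1.5] [ 0.04  0.16 -0.04] 0.21672832020799165 59.97025966644287 17.8
pred far [[307.0, 254.5], [296.3, 255.8], [306.2, 246.2], [295.4, 247.5]] if in bin [[300.1 263.9]]
[294 226] [305 254]
```

The far end is seen at rows up to 254, where the held pose predicts it. The batten is held still with its lowest point at 168 mm, against the 126 mm required.

```bash
python3 -c "
from bench import env
print(env.job_done())"
```

```text
the job is handed in; nothing more can be done
None
```

I set the gold cup upright in the white tub, then took the batten out of the bin and handed the job in with it held still in the air, its lowest point about 9 cm above the top of the bin.

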